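# Bring a cart wheel's valve round for pumping

## Task

Turn the cart wheel on the stand until its valve is at the very bottom of the wheel, so that the stem points straight up at the hub, ready for the pump. Reach in from the robot's side and turn the wheel by pushing one spoke after another with the fingertips, without flinging it round; keep off the freshly sealed tyre and rim and off the stem, and neither pick up nor disturb anything else on the bench. Leave the wheel standing still and come clear of it.

Things in the scene. Friction and masses are not known exactly. Their poses are not given: they have to be found in the camera images.
- stand: Wheel stand bolted to the bench. Origin on the bench straight below the wheel's centre; z up, x along the axle, away from the robot (turned 0.2 to 0.65 rad to the left), y to the robot's left. Foot plate 180 x 260 mm, 10 mm thick. Two grey 18 mm tube legs spread left and right on the FAR side of the wheel (x +25 to +85 mm). On the robot's side stands only the gauge post.
- gauge_top (a point): Top of the gauge post, 12 x 16 mm, fixed upright on the foot on the robot's side of the wheel: stand x = -48 mm, y = 0, 135 mm above the bench, 40 mm below the wheel's centre. It keeps a tilted finger from sweeping a spoke right through the bottom, so push down at the left or right side of the hub, spoke after spoke.
- axle (a point): Centre of the wheel, 175 mm above the bench, in the tyre's middle plane. Axes as the stand's (they do not turn). Hub 44 mm diameter, reaching to x = -36 mm, 18 mm axle end to x = -46. FIVE round steel spokes, 10 mm thick, 72 degrees apart, dished to the robot: from radius 18 mm at x = -29 mm to radius 113 mm at x = 0 (at radius 66 mm the spoke's axis is at x = -14).
- wheel (a joint): Wheel angle about the stand's +x: growing moves the left (+y) side up. 0 or any whole turn is wanted: valve at the bottom, stem straight up. Starts 2.2 to 4.1 rad; no stops. From straight down, turning towards +y, the valve is at this angle q, the spokes at q + 36, 108, 180, 252, 324 degrees. Turns stiffly (0.15 N m, 2 to 3 N at a spoke), stays where left; about 0.9 kg.
- valve_tip (a point): Free end of the valve stem, 88 mm from the axle, pointing at the hub: a 10 mm brass tip on a 14 mm rubber foot standing on the inside of the rim in the tyre's middle plane, half-way between two spokes and opposite the fifth. Its z axis is the direction in which the stem points.
- rim: Black rubber tyre (292 mm outside diameter, 30 mm thick), the aluminium rim inside it (down to radius 108 mm) and the valve stem, not to be pushed on. Origin at the wheel's centre; it turns with the wheel, its z the direction of the stem.
- pump: Loose hand pump lying flat, 290 mm long, 30 mm barrel, beside the stand. Leave alone.
- tin: Loose open steel tin 130 x 180 mm, 65 mm tall. Leave alone.
- oil: Loose green bottle, 48 mm diameter, 120 mm tall. Leave alone.
- jar: Loose amber jar, 60 mm diameter, 80 mm tall. Leave alone.
- spanner: Loose spanner 170 mm long lying flat in front of the stand. Leave alone.
- driver: Loose screwdriver 190 mm long lying flat beside the stand. Leave alone.
- tape: Loose roll of rubber tape, 90 mm diameter, 25 mm high, in front of the stand. Leave alone.

How it is judged:
By the outcome, as a careful person would: the job done as asked, in the order asked, and still so for the second after the job is handed in, with the robot touching nothing.
It also fails if it takes over 64 s, if anything falls off the work surface, if the arm or the gripper's body presses on something with over 40 N, if the wrist force passes 120 N, or if a joint passes its speed limit or range.

## Robot

A 6-joint arm with a two-finger parallel gripper is mounted at the origin on the work surface. World frame = base frame: x ahead of the robot, y to its left, z up, the work surface at z = 0. Lengths are in m, angles in degrees, forces in N, time in s.
With the tool pointing down it reaches from about 0.25 to 0.725 m from the base axis. Payload 9.7 kg.
Tool frame: the origin (TCP) lies between the finger pads; the fingertips stand 11 mm ahead of it and the grasp point (between the pads) lies 8 mm behind it; z points along the fingers, y is the line along which they close (so a half turn about z gives the same grasp; the last joint's range is limited). The gripper opens to 85 mm and grips with 20 to 120 N. Pads are 22 mm wide; open, the fingers measure 114 mm over their backs; the gripper's body (76 mm by 85 mm) begins 54 mm behind the grasp point. The pads swing forward as they close: fully open they stand 13 mm farther back than shut.
Start: joints at [-65.718, 4.979, 10.078, 95.1, 0, 90], TCP at [0.226, -0.501, 0.212] pointing down, gripper open.
Joint ranges: [-179.16, 179.16], [-48.56, 103.87], [-65.8, 70.77], [-126.05, 130.52], [-82.76, 87.17], [-180, 180]. Speed limits (degrees/s): [127.2, 127.2, 147.25, 180, 180, 180].

## Interface

Orientations are given as [roll, pitch, yaw] about the fixed x, y, z axes, in that order (R = Rz(yaw) Ry(pitch) Rx(roll)).
In Python, from workcell import monitor, cams, ticket gives the robot as it stands.
- The arm moves only by the tool carry_out, never from a script. Its argument "plan" is a list of rows, each an object with "travel": the shift along the world's x, y, z as a fraction of full scale, a list of three; "angular": the turn, a rotation vector about the world's x, y, z as a fraction of full scale, a list of three; "grip": the gripper's target within -1 to 1 (fully open at 1, half-way at 0, shut at -1). In form: [{"travel": [x, y, z], "angular": [ax, ay, az], "grip": grip}, ...]. A call has 1 to 8 rows; each row is the pose to reach, as a shift and turn from the pose commanded when the call began; what a row does not reach only later rows make up. Full scale, the value 1, is 300 mm for a shift and 0.5 rad for a turn. A row lasts 1/12 s, in which the tool goes at most 41.7 mm and 7.16 degrees, less where a joint would pass 70% of its speed; a pose out of reach is approached as far as the arm can. A call with a number of a shift or a turn outside -1 to 1 is refused whole. A call with a gripper value outside its range is refused whole. The fingers move at their own pace and stop on an object; "grip_force" is the grip in N (left out, the last holds). Time passes only in rows, so rows that repeat a pose let the fingers close. It gives the time, the measured TCP pose, the force, the opening and the grip force at its end, in the units of the state.
- monitor.get_obs(): the state, without advancing time (a new reading comes with each control period).
- cams.camera(name): name is "scene" or "top" or "wrist"; returns a dict with "frame" (400x640x3 uint8, red, green, blue), "mtx" (3x3 intrinsics, pixels), "view" (4x4, takes a point from world to camera coordinates); the wrist camera has in their place "T_tool_cam" (4x4, takes a point from camera to tool coordinates, whose origin is the TCP and whose axes are the flange's). Camera axes: x right, y up, looking along -z (the intrinsics and any distortion apply to the point x, -y, -z); pixel columns grow to the right and rows downward; lengths in m; the calibration is good to about 2 mm. A picture is of the moment at which its call begins: read the wrist's pose just before it. There is no depth.
- ticket.job_done(): hands the job in; it is judged then, once.
The state is a dict: "time": time; "q": joint angles; "qd": joint speeds; "joint_efforts": joint torques, N m; "ee_pos": TCP position; "tcp_rot": TCP orientation; "wrist_force": force on the tool from outside, world axes, zero at the start; "torque": the same for the moment, N m; "opening": finger opening in m; "grasp_force": force on a finger pad.
Only numpy, scipy, OpenCV 4.12 (cv2) and the standard library are available. Lean on these libraries where they do the work, as an engineer would, in place of code of your own. Each camera call takes 0.05 s, during which the arm holds its last target. There are 200 camera calls.

## Working session

There is one attempt and no reset: what is moved stays moved. The work goes in short steps, Python scripts to look and compute and a tool call to move; the robot and the scene stay as the last step left them, time stands still between calls to the robot, and variables do not carry over. Pictures are saved under pics/ and viewed, at most 10 in all, crops included, and the job is handed in when it is done.

Besides the shell and the picture viewer there is one more tool, called after ">>>" as name(argument=value, ...), one argument or row to a line, values as JSON. carry_out: Moves the arm, as the interface text tells. Its arguments: {"type":"object","properties":{"plan":{"type":"array","items":{"type":"object","properties":{"travel":{"type":"array","items":{"type":"number"}},"angular":{"type":"array","items":{"type":"number"}},"grip":{"type":"number"}}}},"grip_force":{"type":"number"}},"required":["plan"]}

```bash
mkdir -p pics; ls
python3 - <<'E'
from workcell import monitor,cams
import cv2,numpy as np
print(monitor.get_obs())
for n in ["scene","top"]:
    c=cams.camera(n); cv2.imwrite(f"pics/{n}0.png",c["frame"][:,:,::-1]); np.savez(f"{n}0.npz",**c)
    print(n,c["mtx"],c["view"],c.keys())
E
```

```text
pics
{'time': 0.0, 'q': array([-6.57167589e+01,  5.01190043e+00,  1.00346944e+01,  9.51001867e+01,
        1.74430102e-03,  8.99982312e+01]), 'qd': array([ 0.01859828,  0.00435869, -0.01317495, -0.01262823,  0.06345215,
        0.01971257]), 'joint_efforts': array([-2.11902698e-03, -5.20403802e+01,  4.64783335e+01,  1.71185372e-02,
       -1.11499257e-04, -6.74943621e-06]), 'ee_pos': array([ 0.22608882, -0.50109948,  0.21147757]), 'tcp_rot': array([-1.79922607e+02, -1.74668870e-03,  2.42850075e+01]), 'wrist_force': array([0.75525535, 0.68999277, 0.10777416]), 'torque': array([ 0.03991289, -0.02411558, -0.02167356]), 'grasp_force': 0.0, 'opening': 0.08544172052756327}
scene [[507.04268419   0.         317.49136187]
 [  0.         507.04268419 193.0744611 ]
 [  0.           0.           1.        ]] [[ 0.40466163  0.91436683 -0.01350067 -0.36399837]
 [-0.77180451  0.34941328  0.5312515   0.32681868]
 [ 0.49047606 -0.20455722  0.84710659 -1.64809261]
 [ 0.          0.          0.          1.        ]] dict_keys(['frame', 'mtx', 'view'])
top [[518.59771624   0.         329.46290519]
 [  0.         518.59771624 197.94916702]
 [  0.           0.           1.        ]] [[-0.00833431 -0.99971194 -0.02250723  0.14789265]
 [ 0.9975797  -0.00986613  0.06882885 -0.58909081]
 [-0.06903108 -0.02187912  0.99737456 -1.45433707]
 [ 0.          0.          0.          1.        ]] dict_keys(['frame', 'mtx', 'view'])
```

View pics/scene0.png

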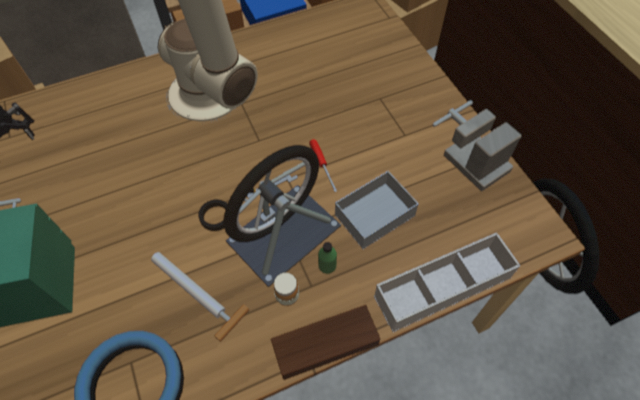

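View pics/top0.png

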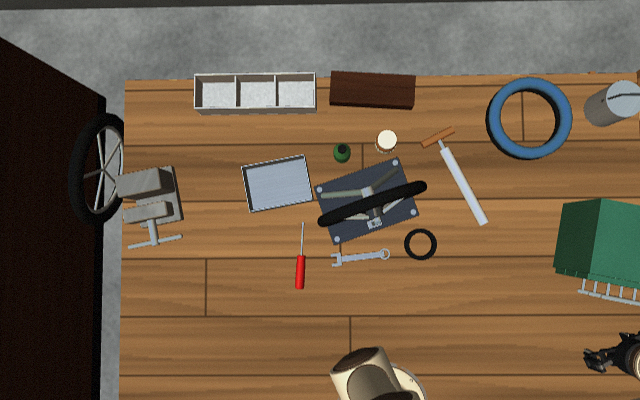

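The top view shows the foot plate with corners near (316,187), (396,157), (418,213) and (336,243). The tyre crosses it from (318,222) to (427,187), with the gauge post near (375,223). The scene view shows the wheel from the far side at about (270,195).

```bash
cat > h.py <<'E'
import numpy as np,cv2
from scipy.spatial.transform import Rotation as R
def ray(c,uv):
    K,V=c["mtx"],c["view"]; d=np.linalg.solve(K,np.array([uv[0],uv[1],1.])); d=d*[1,-1,-1]
    return -V[:3,:3].T@V[:3,3], V[:3,:3].T@d
def onplane(c,uv,n,p):
    o,d=ray(c,uv); return o+d*(np.dot(n,np.array(p)-o)/np.dot(n,d))
def proj(c,P):
    K,V=c["mtx"],c["view"]; q=V[:3,:3]@np.array(P)+V[:3,3]; q=K@(q*[1,-1,-1]); return q[:2]/q[2]
E
python3 - <<'E'
from h import *
for n in ["top","scene"]:
    c=dict(np.load(n+"0.npz")); f=c["frame"].astype(int)
    m=((f[...,2]>f[...,0]+5)&(f.sum(2)<260)&(f.sum(2)>120)).astype(np.uint8)
    box=(300,150,430,250) if n=="top" else (220,180,345,285)
    k=np.zeros_like(m);k[box[1]:box[3],box[0]:box[2]]=1;m*=k
    m=cv2.morphologyEx(m,cv2.MORPH_OPEN,np.ones((2,2)))
    pts=cv2.findNonZero(m)[:,0]
    W=np.array([onplane(c,p,[0,0,1],[0,0,.01])[:2] for p in pts],np.float32)
    print(n,len(pts),pts.min(0),pts.max(0),cv2.minAreaRect(W*1000))
    # tyre top in top view: black pixels
    if n=="top":
        b=((f.max(2)<40)).astype(np.uint8)*k
        p=cv2.findNonZero(b)[:,0]; Z=np.array([onplane(c,q,[0,0,1],[0,0,.175])[:2] for q in p],np.float32)
        print(cv2.minAreaRect(Z*1000))
        for u in [(320,190),(396,162),(413,212),(336,238)]: print(u,onplane(c,u,[0,0,1],[0,0,.012]))
E
```

```text
top 3041 [315 159] [419 245] ((579.78955078125, 36.23164367675781), (175.1343994140625, 256.7937927246094), 19.0090389251709)
((581.9776611328125, 44.7791748046875), (355.9662170410156, 203.3219757080078), 74.22374725341797)
(320, 190) [0.61424169 0.16971268 0.012     ]
(396, 162) [ 0.69268066 -0.04922011  0.012     ]
(413, 212) [ 0.54860547 -0.09508286  0.012     ]
(336, 238) [0.47650749 0.12505657 0.012     ]
scene 3429 [228 183] [340 285] ((557.866943359375, 29.671722412109375), (239.01107788085938, 252.90870666503906), 19.055925369262695)
```

```bash
cat >> h.py <<'E'
C=np.array([.581,.037,.175]); YAW=np.deg2rad(19.)
X=np.array([np.cos(YAW),np.sin(YAW),0]); Y=np.array([-X[1],X[0],0]); Z=np.array([0,0,1.])
def rect(c,xo=0,H=.16,s=500):
    """view along stand +x (robot side view): right = -y, up = z"""
    src=np.float32([proj(c,C+xo*X+a*Y+b*Z) for a,b in [(H,H),(-H,H),(-H,-H),(H,-H)]])
    M=cv2.getPerspectiveTransform(src,np.float32([(0,0),(s,0),(s,s),(0,s)]))
    return cv2.warpPerspective(c["frame"],M,(s,s),flags=cv2.INTER_CUBIC)
E
python3 - <<'E'
from h import *
c=dict(np.load("scene0.npz")); print(proj(c,C),[proj(c,C+.146*v) for v in (Y,-Y,Z,-Z)])
im=rect(c); cv2.imwrite("pics/r0.png",im[:,:,::-1])
E
```

```text
[277.08351626 199.58744795] [array([321.29960497, 165.52598507]), array([228.9739597 , 236.64820847]), array([271.62563551, 164.528265  ]), array([281.53849518, 228.20440175])]
```

View pics/r0.png

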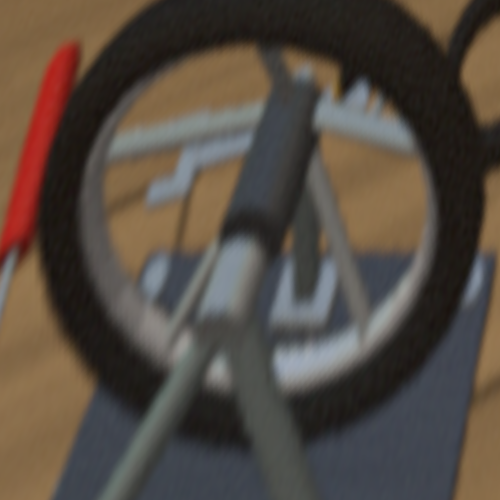

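The spokes meet the rim at left (105,150), right (410,140) and below. The yellowish spot at (345,75), upper right, is probably the valve, which gives q ≈ 210–216°. I'll approach and check it with the wrist camera.

```bash
cat >> h.py <<'E'
def Rtool(t):
    """tool z forward along stand X tilted t deg down, tool x = +Y"""
    t=np.deg2rad(t); z=np.cos(t)*X-np.sin(t)*Z; return np.c_[Y,np.cross(z,Y),z]
def go(o,P,Rt):
    """print travel/angular from measured state to stand-frame tip point P"""
    Rc=R.from_euler("xyz",o["tcp_rot"],degrees=True)
    w=(R.from_matrix(Rt)*Rc.inv()).as_rotvec()
    d=C+np.c_[X,Y,Z]@np.array(P)-.011*Rt[:,2]-o["ee_pos"]
    print("travel",np.round(d/.3,3),"angular",np.round(w/.5,3))
def stand(o):
    Rc=R.from_euler("xyz",o["tcp_rot"],degrees=True).as_matrix()
    return np.c_[X,Y,Z].T@(o["ee_pos"]+.011*Rc[:,2]-C)
def wcam(cams,o):
    c=cams.camera("wrist"); Rc=R.from_euler("xyz",o["tcp_rot"],degrees=True).as_matrix()
    T=np.eye(4);T[:3,:3]=Rc;T[:3,3]=o["ee_pos"]; c["view"]=np.linalg.inv(T@c["T_tool_cam"]); return c
E
python3 - <<'E'
from h import *
from workcell import monitor,cams
o=monitor.get_obs(); go(o,[-.15,-.1,.08],Rtool(25)); print(cams.camera("wrist")["T_tool_cam"].round(3))
E
```

```text
travel [0.787 1.305 0.16 ] angular [-0.979 -2.268  2.609]
[[ 0.001  0.949  0.317  0.081]
 [ 1.    -0.001 -0.     0.   ]
 [-0.     0.317 -0.949 -0.162]
 [ 0.     0.     0.     1.   ]]
```

>>> carry_out(
  plan=[
    {"travel": [0.2,0.5,0.2],"angular": [-0.37,-0.87,1],"grip": -1},
    {"travel": [0.2,0.5,0.2],"angular": [-0.37,-0.87,1],"grip": -1},
    {"travel": [0.2,0.5,0.2],"angular": [-0.37,-0.87,1],"grip": -1},
    {"travel": [0.2,0.5,0.2],"angular": [-0.37,-0.87,1],"grip": -1},
    {"travel": [0.2,0.5,0.2],"angular": [-0.37,-0.87,1],"grip": -1},
    {"travel": [0.2,0.5,0.2],"angular": [-0.37,-0.87,1],"grip": -1},
    {"travel": [0.2,0.5,0.2],"angular": [-0.37,-0.87,1],"grip": -1},
    {"travel": [0.2,0.5,0.2],"angular": [-0.37,-0.87,1],"grip": -1},
  ],
)

```text
time: 0.82
ee_pos: [0.2855, -0.3515, 0.272]
tcp_rot: [156.1, -12.2, 55.9]
wrist_force: [-0.4, -0.0, 0.3]
opening: 0.0001
grasp_force: 0.0
```

```bash
cat > g.py <<'E'
import sys
from h import *
from workcell import monitor
o=monitor.get_obs(); a=[float(v) for v in sys.argv[1:]]
print("t",round(o["time"],2),"tip(stand mm)",(stand(o)*1000).round(1),"q",o["q"].round(0),"F",o["wrist_force"].round(1)); go(o,a[:3],Rtool(a[3]))
E
python3 g.py -.15 -.1 .08 25
```

```text
t 0.82 tip(stand mm) [-401.5 -273.4   87.2] q [-66. -25. -13.  86.  22.  64.] F [-0.4 -0.   0.3]
travel [ 0.589  0.806 -0.041] angular [-0.61  -1.401  1.613]
```

>>> carry_out(
  plan=[
    {"travel": [0.3,0.45,0.0],"angular": [-0.37,-0.87,1],"grip": -1},
    {"travel": [0.3,0.45,0.0],"angular": [-0.37,-0.87,1],"grip": -1},
    {"travel": [0.3,0.45,0.0],"angular": [-0.37,-0.87,1],"grip": -1},
    {"travel": [0.3,0.45,0.0],"angular": [-0.37,-0.87,1],"grip": -1},
    {"travel": [0.3,0.45,0.0],"angular": [-0.37,-0.87,1],"grip": -1},
    {"travel": [0.3,0.45,0.0],"angular": [-0.37,-0.87,1],"grip": -1},
    {"travel": [0.3,0.45,0.0],"angular": [-0.37,-0.87,1],"grip": -1},
  ],
)

```text
time: 1.4
ee_pos: [0.3761, -0.216, 0.2704]
tcp_rot: [129.0, -9.4, 90.5]
wrist_force: [-0.0, -0.7, -0.1]
opening: -0.0
grasp_force: 0.0
```

```bash
python3 g.py -.15 -.1 .08 25
```

```text
t 1.4 tip(stand mm) [-267.6 -174.2   88.6] q [-61. -42. -33.  74.  47.  44.] F [-0.  -0.7 -0.1]
travel [ 0.287  0.355 -0.036] angular [-0.242 -0.537  0.602]
```

>>> carry_out(
  plan=[
    {"travel": [0.287,0.355,-0.036],"angular": [-0.242,-0.537,0.602],"grip": -1},
    {"travel": [0.287,0.355,-0.036],"angular": [-0.242,-0.537,0.602],"grip": -1},
    {"travel": [0.287,0.355,-0.036],"angular": [-0.242,-0.537,0.602],"grip": -1},
    {"travel": [0.287,0.355,-0.036],"angular": [-0.242,-0.537,0.602],"grip": -1},
    {"travel": [0.287,0.355,-0.036],"angular": [-0.242,-0.537,0.602],"grip": -1},
    {"travel": [0.287,0.355,-0.036],"angular": [-0.242,-0.537,0.602],"grip": -1},
  ],
)

```text
time: 1.9
ee_pos: [0.4664, -0.1205, 0.2621]
tcp_rot: [115.4, -0.4, 109.5]
wrist_force: [0.4, -0.4, 1.0]
opening: 0.0
grasp_force: 0.0
```

```bash
python3 g.py -.15 -.1 .08 25
python3 - <<'E'
from h import *
from workcell import monitor,cams
c=wcam(cams,monitor.get_obs()); np.savez("w1.npz",**c)
cv2.imwrite("pics/w1.png",cv2.rotate(c["frame"],cv2.ROTATE_90_COUNTERCLOCKWISE)[:,:,::-1][:600])
print([proj(c,C+p).round() for p in (0*X,.108*Y,.108*Z,-.108*Y,-.108*Z)])
E
```

```text
t 1.9 tip(stand mm) [-149.7 -111.5   82.4] q [-46. -48. -46.  52.  55.  47.] F [ 0.4 -0.4  1. ]
travel [-0.014  0.036 -0.008] angular [-0.008 -0.017 -0.017]
[array([313.,  71.]), array([311., -53.]), array([419.,  65.]), array([314., 171.]), array([233.,  75.])]
```

View pics/w1.png

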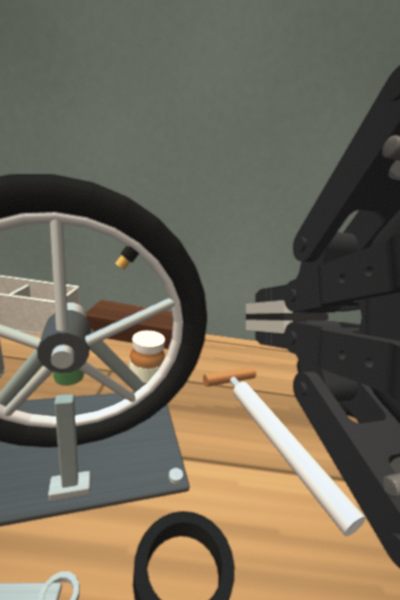

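Run:
```python
from h import *
c=dict(np.load("w1.npz"))
def q(d,x,p=True):
    P=np.c_[X,Y,Z].T@(onplane(c,(639-d[1],d[0]),X,C+x*X)-C); print(d,(P*1000).round(1),"r",np.hypot(*P[1:])*1000,"ang",np.degrees(np.arctan2(P[1],-P[2]))%360)
for d in [(55,217),(170,303),(131,395)]: q(d,0)
q((124,262),0); q((62,356),-.046); q((65,398),-.048)
```

```text
(55, 217) [  0.    8.4 109.9] r 110.26771533703024 ang 175.61238457796787
(170, 303) [   0.  -103.8   27.8] r 107.46625568084447 ang 255.0031258477577
(131, 395) [  0.  -65.5 -97.4] r 117.42943530999818 ang 326.0791873517624
(124, 262) [  0.  -52.6  72. ] r 89.17920037516708 ang 216.14418232641242
(62, 356) [-46.    3.9  -7.4] r 8.392239059111663 ang 27.94538154709953
(65, 398) [-48.    3.5 -54.9] r 55.00302409720873 ang 3.6236297889333953
```

Run:
```python
from h import *
a=np.linspace(0,2*np.pi,90); 
P=np.array([C+(.131+.015*np.cos(b))*(np.cos(t)*Y+np.sin(t)*Z)+.015*np.sin(b)*X for t in a for b in a[::6]])
for n,box in (("top",(290,160,450,250)),("scene",(232,130,330,250))):
    c=dict(np.load(n+"0.npz")); f=c["frame"].astype(int)
    m=np.zeros(f.shape[:2],np.uint8); x0,y0,x1,y1=box
    m[y0:y1,x0:x1]=(f[y0:y1,x0:x1].max(2)<42)
    k,l,s,_=cv2.connectedComponentsWithStats(m); i=1+np.argmax(s[1:,4]); 
    pr=np.array([proj(c,p) for p in P])
    pts=cv2.findNonZero((l==i).astype(np.uint8))[:,0]
    print(n,"obs",pts.min(0),pts.max(0),"diag",[(pts@v).min() for v in ([1,1],[1,-1])],[(pts@v).max() for v in ([1,1],[1,-1])])
    print("  pred",pr.min(0).round(1),pr.max(0).round(1),[(pr@v).min().round(1) for v in ([1,1],[1,-1])],[(pr@v).max().round(1) for v in ([1,1],[1,-1])])
    for w in (X,Y,Z): print("  10mm shift",(proj(c,C+.01*w)-proj(c,C)).round(2))
```

```text
top obs [318 181] [426 226] diag [np.int64(537), np.int64(95)] [np.int64(614), np.int64(242)]
  pred [315.1 173. ] [424.7 220.2] [np.float64(526.8), np.float64(98.5)] [np.float64(606.4), np.float64(248.0)]
  10mm shift [-1.33 -3.69]
  10mm shift [-3.7   1.31]
  10mm shift [ 0.22 -0.28]
scene obs [232 146] [317 241] diag [np.int64(422), np.int64(-5)] [np.int64(505), np.int64(161)]
  pred [226.7 149. ] [322.9 247.1] [np.float64(429.3), np.float64(-9.6)] [np.float64(515.6), np.float64(163.1)]
  10mm shift [2.7  2.58]
  10mm shift [ 3.15 -2.42]
  10mm shift [-0.34 -2.17]
```

The wheel's centre is about 17 mm nearer to me than the plate's centre, and all three views agree on that. I'll correct C.

```bash
sed -i 's/C=np.array(\[.581,.037,.175\])/C=np.array([.565,.0315,.175])/' h.py
python3 - <<'E'
from h import *
c=dict(np.load("w1.npz"))
def q(d,x,p=True):
    P=np.c_[X,Y,Z].T@(onplane(c,(639-d[1],d[0]),X,C+x*X)-C); print(d,(P*1000).round(1),"r",np.hypot(*P[1:])*1000,"ang",np.degrees(np.arctan2(P[1],-P[2]))%360)
for d in [(55,217),(170,303),(131,395)]: q(d,0)
q((124,262),0); q((62,356),-.046); q((65,398),-.054)
E
python3 g.py -.12 -.1 .06 25;python3 g.py -.06 -.07 .06 25
```

```text
(55, 217) [  0.    6.2 112.5] r 112.7123189049882 ang 176.85140795235455
(170, 303) [ -0.  -99.9  34.9] r 105.80360352141976 ang 250.72398863087506
(131, 395) [ -0.  -63.7 -83.4] r 104.97037089224486 ang 322.63581592037264
(124, 262) [ -0.  -51.5  76.7] r 92.3780900460446 ang 213.87107455528596
(62, 356) [-46.    1.6   3.2] r 3.6061571654269993 ang 153.91445464820728
(65, 398) [-54.    0.3 -36.2] r 36.15701141728299 ang 0.5003692405118598
t 1.95 tip(stand mm) [-133.1 -112.    83.2] q [-46. -48. -45.  52.  55.  47.] F [-0.2 -0.8  0.6]
travel [ 0.028  0.052 -0.078] angular [-0.006 -0.014 -0.015]
t 1.95 tip(stand mm) [-133.1 -112.    83.2] q [-46. -48. -45.  52.  55.  47.] F [-0.2 -0.8  0.6]
travel [ 0.185  0.212 -0.078] angular [-0.006 -0.014 -0.015]
```

```bash
python3 g.py -.08 .03 .06 25
```

```text
t 1.95 tip(stand mm) [-133.1 -112.    83.2] q [-46. -48. -45.  52.  55.  47.] F [-0.2 -0.8  0.6]
travel [ 0.013  0.505 -0.078] angular [-0.006 -0.014 -0.015]
```

>>> carry_out(
  plan=[
    {"travel": [0.013,0.505,-0.078],"angular": [-0.006,-0.014,-0.015],"grip": -1},
    {"travel": [0.013,0.505,-0.078],"angular": [-0.006,-0.014,-0.015],"grip": -1},
    {"travel": [0.013,0.505,-0.078],"angular": [-0.006,-0.014,-0.015],"grip": -1},
    {"travel": [0.013,0.505,-0.078],"angular": [-0.006,-0.014,-0.015],"grip": -1},
    {"travel": [0.013,0.505,-0.078],"angular": [-0.006,-0.014,-0.015],"grip": -1},
    {"travel": [0.013,0.505,-0.078],"angular": [-0.006,-0.014,-0.015],"grip": -1},
  ],
)

```text
time: 2.45
ee_pos: [0.5455, -0.0428, 0.2464]
tcp_rot: [116.2, -0.7, 110.5]
wrist_force: [-0.5, 0.3, -0.1]
opening: -0.0003
grasp_force: 0.0
```

```bash
python3 g.py .007 .03 .058 25
python3 - <<'E'
from h import *
from workcell import monitor,cams
c=wcam(cams,monitor.get_obs()); np.savez("w2.npz",**c)
cv2.imwrite("pics/w2.png",cv2.rotate(c["frame"],cv2.ROTATE_90_COUNTERCLOCKWISE)[:,:,::-1][:600])
E
```

```text
t 2.45 tip(stand mm) [-32.8 -63.6  66.5] q [-26. -48. -50.  34.  41.  66.] F [-0.5  0.3 -0.1]
travel [ 0.023  0.339 -0.029] angular [-0.008 -0.046 -0.053]
```

View pics/w2.png

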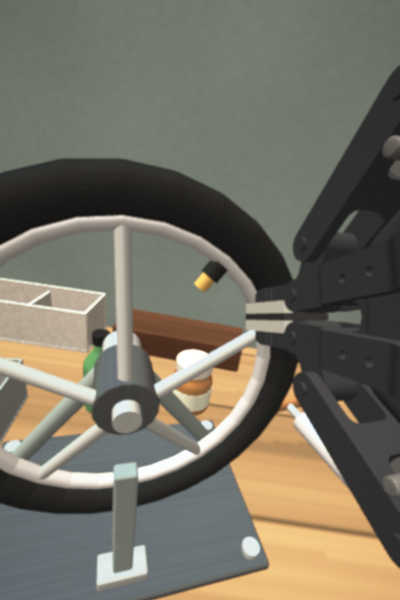

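The arm could not hold back from the wheel because joint 2 is at its limit. A steeper tilt and some yaw put the wrist farther out from the base.

```bash
cat >> h.py <<'E'
def Rtool(t,h=0):
    t,h=np.deg2rad(t),np.deg2rad(h); f=np.cos(h)*X+np.sin(h)*Y; y=np.cross(Z,f)
    z=np.cos(t)*f-np.sin(t)*Z; return np.c_[y,np.cross(z,y),z]
E
sed -i 's/Rtool(a\[3\])/Rtool(*a[3:])/' g.py
python3 g.py -.045 -.064 .07 33 15; python3 g.py -.045 .03 .065 33 15
```

```text
t 2.5 tip(stand mm) [-32.1 -62.7  66.1] q [-26. -48. -50.  34.  41.  66.] F [-0.3  0.2 -1. ]
travel [-0.034 -0.023  0.017] angular [-0.131  0.201  0.47 ]
t 2.5 tip(stand mm) [-32.1 -62.7  66.1] q [-26. -48. -50.  34.  41.  66.] F [-0.3  0.2 -1. ]
travel [-0.136  0.273  0.   ] angular [-0.131  0.201  0.47 ]
```

>>> carry_out(
  plan=[
    {"travel": [-0.034,-0.023,0.017],"angular": [-0.131,0.201,0.47],"grip": -1},
    {"travel": [-0.034,-0.023,0.017],"angular": [-0.131,0.201,0.47],"grip": -1},
    {"travel": [-0.034,-0.023,0.017],"angular": [-0.131,0.201,0.47],"grip": -1},
    {"travel": [-0.034,-0.023,0.017],"angular": [-0.131,0.201,0.47],"grip": -1},
  ],
)

```text
time: 2.83
ee_pos: [0.5357, -0.0518, 0.252]
tcp_rot: [123.0, 0.0, 124.0]
wrist_force: [0.7, 0.4, -0.4]
opening: -0.0002
grasp_force: 0.0
```

```bash
python3 g.py -.045 -.064 .07 33 15; python3 g.py -.045 .03 .065 33 15
```

```text
t 2.83 tip(stand mm) [-46.  -66.8  71. ] q [-31. -32. -33.  55.  49.  41.] F [ 0.7  0.4 -0.4]
travel [-0.     0.01  -0.003] angular [ 0.001 -0.001 -0.002]
t 2.83 tip(stand mm) [-46.  -66.8  71. ] q [-31. -32. -33.  55.  49.  41.] F [ 0.7  0.4 -0.4]
travel [-0.102  0.306 -0.02 ] angular [ 0.001 -0.001 -0.002]
```

>>> carry_out(
  plan=[
    {"travel": [-0.105,0.32,-0.05],"angular": [0,0,0],"grip": -1},
    {"travel": [-0.105,0.32,-0.05],"angular": [0,0,0],"grip": -1},
    {"travel": [-0.105,0.32,-0.05],"angular": [0,0,0],"grip": -1},
    {"travel": [-0.105,0.32,-0.05],"angular": [0,0,0],"grip": -1},
  ],
)

```text
time: 3.17
ee_pos: [0.5017, 0.0488, 0.2352]
tcp_rot: [122.9, 0.0, 124.1]
wrist_force: [-0.1, 1.2, 0.9]
opening: 0.0001
grasp_force: 0.0
```

```bash
python3 g.py .007 .035 .052 33 15
python3 - <<'E'
from h import *
from workcell import monitor,cams
c=wcam(cams,monitor.get_obs()); np.savez("w3.npz",**c)
cv2.imwrite("pics/w3.png",cv2.rotate(c["frame"],cv2.ROTATE_90_COUNTERCLOCKWISE)[:,:,::-1][:600])
E
```

```text
t 3.17 tip(stand mm) [-45.3  39.4  54.2] q [-18. -48. -45.  49.  42.  55.] F [-0.1  1.2  0.9]
travel [ 0.17   0.043 -0.007] angular [-0.002  0.003 -0.004]
```

View pics/w3.png

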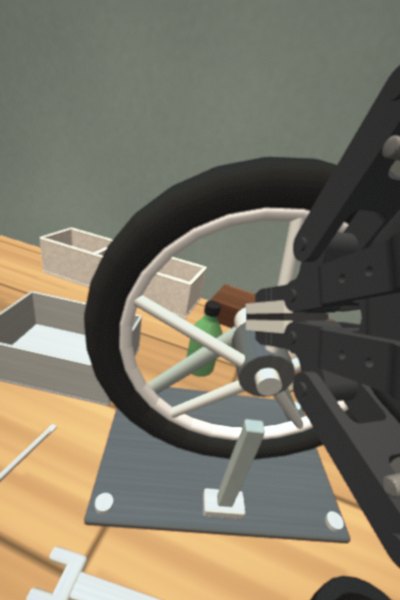

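The fingertip at (250,315) sits left of the top spoke, which runs from (297,222) to (285,290). The way in is free, so I'll insert.

>>> carry_out(
  plan=[
    {"travel": [0.085,0.022,-0.004],"angular": [0,0,0],"grip": -1},
    {"travel": [0.17,0.043,-0.007],"angular": [0,0,0],"grip": -1},
    {"travel": [0.17,0.043,-0.007],"angular": [0,0,0],"grip": -1},
  ],
)

```text
time: 3.47
ee_pos: [0.5566, 0.0592, 0.2335]
tcp_rot: [122.9, 0.1, 124.0]
wrist_force: [-0.4, -0.9, 0.3]
opening: 0.0003
grasp_force: 0.0
```

```bash
cat > arc.py <<'E'
# arc.py phi1 phi2 ... : rows (travel from now) putting finger behind a spoke at those angles
import sys
from h import *
from workcell import monitor
o=monitor.get_obs(); s0=stand(o); r=.066
print("t",round(o["time"],2),"tip",(s0*1000).round(1),"q",o["q"].round(0),"F",o["wrist_force"].round(1))
for p in map(float,sys.argv[1:]):
    a=np.deg2rad(p); u=np.array([np.sin(a),-np.cos(a)]); t=np.array([np.cos(a),np.sin(a)])
    F=r*u-(.005+.011*abs(t[0])+.0165*abs(t[1]))*t
    d=np.array([.007,F[0]+.0056,F[1]-.014])-s0
    print(p,"F",(F*1000).round(),"travel",np.round(np.c_[X,Y,Z]@d/.3,3).tolist())
E
python3 arc.py 174 178 183 188 193 198 203
```

```text
t 3.47 tip [10.  31.3 52.5] q [-14. -40. -42.  42.  38.  59.] F [-0.4 -0.9  0.3]
174.0 F [24. 64.] travel [-0.008, -0.007, -0.009]
178.0 F [19. 65.] travel [-0.002, -0.025, -0.004]
183.0 F [13. 67.] travel [0.004, -0.042, 0.001]
188.0 F [ 9. 68.] travel [0.009, -0.056, 0.004]
193.0 F [ 4. 69.] travel [0.014, -0.071, 0.007]
198.0 F [-1. 69.] travel [0.019, -0.087, 0.009]
203.0 F [-6. 69.] travel [0.025, -0.103, 0.009]
```

>>> carry_out(
  plan=[
    {"travel": [-0.005,-0.013,-0.007],"angular": [0,0,0],"grip": -1},
    {"travel": [-0.002,-0.025,-0.004],"angular": [0,0,0],"grip": -1},
    {"travel": [0.003,-0.039,0.0],"angular": [0,0,0],"grip": -1},
    {"travel": [0.007,-0.05,0.003],"angular": [0,0,0],"grip": -1},
    {"travel": [0.011,-0.062,0.005],"angular": [0,0,0],"grip": -1},
    {"travel": [0.015,-0.075,0.008],"angular": [0,0,0],"grip": -1},
    {"travel": [0.019,-0.087,0.009],"angular": [0,0,0],"grip": -1},
  ],
)

```text
time: 4.05
ee_pos: [0.5598, 0.0332, 0.2362]
tcp_rot: [122.9, 0.1, 124.2]
wrist_force: [-3.7, 2.1, -1.3]
opening: -0.0002
grasp_force: 1.9
```

```bash
cat > look.py <<'E'
import sys
from h import *
from workcell import cams
c=cams.camera("scene"); np.savez(sys.argv[1]+".npz",**c); f=c["frame"][125:265,205:345]
cv2.imwrite(f"pics/{sys.argv[1]}.png",cv2.resize(f,None,fx=4,fy=4,interpolation=cv2.INTER_CUBIC)[:,:,::-1])
f=f.astype(int); m=(f[...,0]>f[...,2]+45)&(f[...,0]>f[...,1]+5)
E
python3 look.py s1; python3 arc.py 198 202 206 210 214 218 222 226 230
```

```text
t 4.1 tip [ 4.7  5.2 55.3] q [-18. -37. -40.  43.  41.  55.] F [-2.5 -0.9 -0.9]
198.0 F [-1. 69.] travel [0.008, 0.001, -0.001]
202.0 F [-5. 69.] travel [0.012, -0.012, -0.0]
206.0 F [-9. 69.] travel [0.017, -0.025, -0.001]
210.0 F [-13.  69.] travel [0.021, -0.038, -0.002]
214.0 F [-18.  68.] travel [0.026, -0.052, -0.005]
218.0 F [-22.  67.] travel [0.03, -0.065, -0.009]
222.0 F [-26.  65.] travel [0.035, -0.079, -0.013]
226.0 F [-30.  63.] travel [0.04, -0.092, -0.019]
230.0 F [-35.  61.] travel [0.044, -0.106, -0.026]
```

View pics/s1.png

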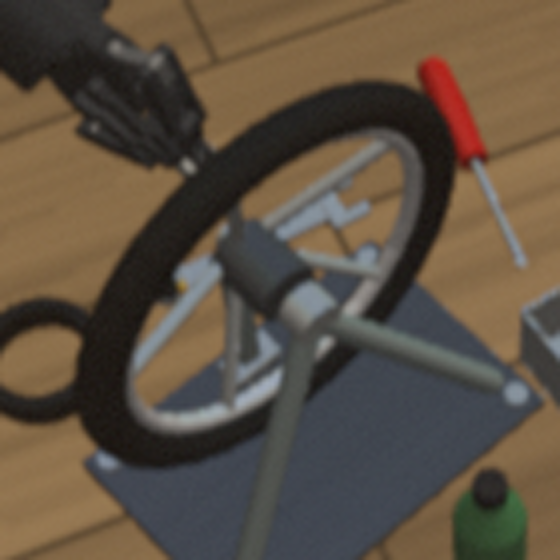

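The scene crop shows the finger behind the top of the wheel at (200,165) and brass at (180,285), and the force shows contact. I'll keep sweeping.

>>> carry_out(
  plan=[
    {"travel": [0.012,-0.012,0.0],"angular": [0,0,0],"grip": -1},
    {"travel": [0.017,-0.025,-0.001],"angular": [0,0,0],"grip": -1},
    {"travel": [0.021,-0.038,-0.002],"angular": [0,0,0],"grip": -1},
    {"travel": [0.026,-0.052,-0.005],"angular": [0,0,0],"grip": -1},
    {"travel": [0.03,-0.065,-0.009],"angular": [0,0,0],"grip": -1},
    {"travel": [0.035,-0.079,-0.013],"angular": [0,0,0],"grip": -1},
    {"travel": [0.04,-0.092,-0.019],"angular": [0,0,0],"grip": -1},
    {"travel": [0.044,-0.106,-0.026],"angular": [0,0,0],"grip": -1},
  ],
)

```text
time: 4.77
ee_pos: [0.5731, 0.0019, 0.2283]
tcp_rot: [122.9, 0.1, 124.2]
wrist_force: [-2.8, 2.2, 0.1]
opening: 0.0001
grasp_force: 1.4
```

```bash
python3 - <<'E'
from h import *
from workcell import monitor,cams
c=wcam(cams,monitor.get_obs()); np.savez("w4.npz",**c)
cv2.imwrite("pics/w4.png",cv2.rotate(c["frame"],cv2.ROTATE_90_COUNTERCLOCKWISE)[:,:,::-1][:600])
E
python3 arc.py 234 238 242 246 250 254 258 262
```

```text
t 4.82 tip [  6.9 -28.9  46.8] q [-21. -33. -38.  44.  44.  52.] F [-1.5 -1.  -0.2]
234.0 F [-39.  59.] travel [0.005, -0.013, -0.006]
238.0 F [-43.  56.] travel [0.009, -0.026, -0.016]
242.0 F [-47.  53.] travel [0.013, -0.038, -0.026]
246.0 F [-50.  49.] travel [0.017, -0.05, -0.038]
250.0 F [-54.  45.] travel [0.021, -0.06, -0.051]
254.0 F [-57.  41.] travel [0.024, -0.07, -0.065]
258.0 F [-60.  37.] travel [0.028, -0.079, -0.08]
262.0 F [-62.  32.] travel [0.03, -0.087, -0.096]
```

View pics/w4.png

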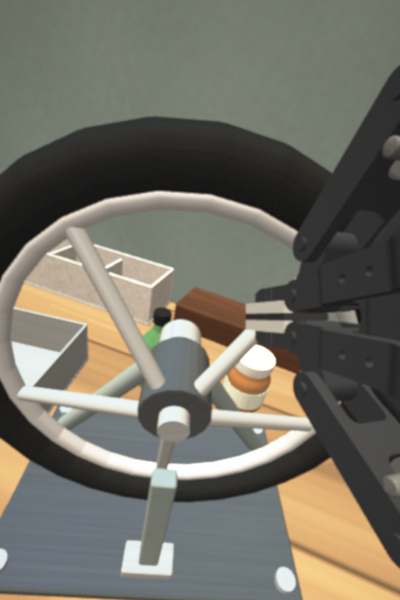

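The pushed spoke now points to the upper right, with the finger on it at (250,330). The next spoke ends at (75,232) and the earlier right-hand spoke is level. I'll continue.

>>> carry_out(
  plan=[
    {"travel": [0.005,-0.013,-0.006],"angular": [0,0,0],"grip": -1},
    {"travel": [0.009,-0.026,-0.016],"angular": [0,0,0],"grip": -1},
    {"travel": [0.013,-0.038,-0.026],"angular": [0,0,0],"grip": -1},
    {"travel": [0.017,-0.05,-0.038],"angular": [0,0,0],"grip": -1},
    {"travel": [0.021,-0.06,-0.051],"angular": [0,0,0],"grip": -1},
    {"travel": [0.024,-0.07,-0.065],"angular": [0,0,0],"grip": -1},
    {"travel": [0.028,-0.079,-0.08],"angular": [0,0,0],"grip": -1},
    {"travel": [0.03,-0.087,-0.096],"angular": [0,0,0],"grip": -1},
  ],
)

```text
time: 5.48
ee_pos: [0.5823, -0.0247, 0.1992]
tcp_rot: [122.9, 0.1, 124.2]
wrist_force: [-2.6, -1.3, 2.7]
opening: -0.0002
grasp_force: 2.3
```

```bash
python3 - <<'E'
from h import *
c=dict(np.load("w4.npz"))
for d,x in [((75,232),0),((22,393),0),((173,422),-.046)]:
    P=np.c_[X,Y,Z].T@(onplane(c,(639-d[1],d[0]),X,C+x*X)-C); print(d,(P*1000).round(1),"r",np.hypot(*P[1:])*1000,"ang",np.degrees(np.arctan2(P[1],-P[2]))%360)
E
python3 arc.py 266 270 274 278 282 286 290
```

```text
(75, 232) [ 0.  66.5 86.5] r 109.13789745128598 ang 142.4383451101713
(22, 393) [  0.  107.9 -36.8] r 114.05967615112856 ang 71.15597588323722
(173, 422) [-46.    2.6   6.9] r 7.392701170478413 ang 159.65103751355028
t 5.48 tip [  7.  -56.3  18.2] q [-24. -29. -38.  41.  46.  48.] F [-2.6 -1.3  2.7]
266.0 F [-64.  27.] travel [0.003, -0.007, -0.018]
270.0 F [-66.  22.] travel [0.005, -0.013, -0.036]
274.0 F [-67.  18.] travel [0.006, -0.017, -0.049]
278.0 F [-69.  13.] travel [0.007, -0.021, -0.062]
282.0 F [-69.   9.] travel [0.008, -0.024, -0.077]
286.0 F [-70.   5.] travel [0.009, -0.025, -0.091]
290.0 F [-70.   0.] travel [0.009, -0.026, -0.107]
```

>>> carry_out(
  plan=[
    {"travel": [0.003,-0.007,-0.018],"angular": [0,0,0],"grip": -1},
    {"travel": [0.005,-0.013,-0.036],"angular": [0,0,0],"grip": -1},
    {"travel": [0.006,-0.017,-0.049],"angular": [0,0,0],"grip": -1},
    {"travel": [0.007,-0.021,-0.062],"angular": [0,0,0],"grip": -1},
    {"travel": [0.008,-0.024,-0.077],"angular": [0,0,0],"grip": -1},
    {"travel": [0.009,-0.025,-0.091],"angular": [0,0,0],"grip": -1},
    {"travel": [0.009,-0.026,-0.107],"angular": [0,0,0],"grip": -1},
  ],
)

```text
time: 6.07
ee_pos: [0.5848, -0.0321, 0.1669]
tcp_rot: [123.0, 0.1, 124.2]
wrist_force: [-3.3, -2.9, 3.3]
opening: 0.0002
grasp_force: 3.0
```

```bash
python3 - <<'E'
from h import *
from workcell import monitor,cams
c=wcam(cams,monitor.get_obs()); np.savez("w5.npz",**c)
cv2.imwrite("pics/w5.png",cv2.rotate(c["frame"],cv2.ROTATE_90_COUNTERCLOCKWISE)[:,:,::-1][:600])
E
python3 arc.py 292 296 300 304 ; python3 g.py -.045 -.06 .05 33 15
```

```text
t 6.12 tip [  6.6 -63.9 -15.5] q [-25. -27. -41.  38.  46.  47.] F [ 0.5  0.5 -1.3]
292.0 F [-70.  -2.] travel [0.002, -0.002, -0.002]
296.0 F [-70.  -7.] travel [0.002, -0.002, -0.018]
300.0 F [-70. -12.] travel [0.001, 0.0, -0.034]
304.0 F [-69. -16.] travel [0.0, 0.003, -0.05]
t 6.12 tip(stand mm) [  6.6 -63.9 -15.5] q [-25. -27. -41.  38.  46.  47.] F [ 0.5  0.5 -1.3]
travel [-0.167 -0.044  0.218] angular [ 0.001 -0.    -0.006]
```

View pics/w5.png

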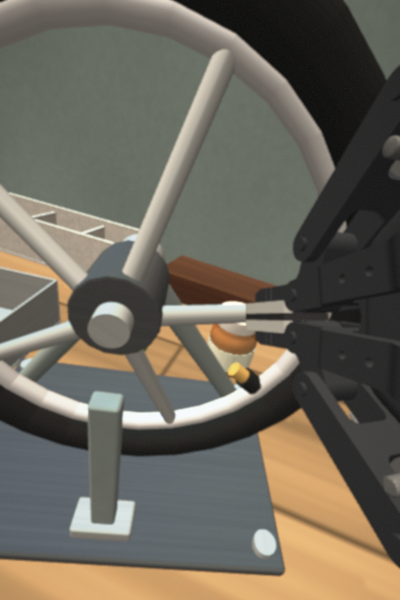

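Valve at (240,375), the next spoke's end at (223,58), the pushed spoke about level with the finger on it.

```bash
cat > ang.py <<'E'
import sys
from h import *
# ang.py file xd,yd,xstand ...
c=dict(np.load(sys.argv[1]+".npz"))
for a in sys.argv[2:]:
    u,v,x=map(float,a.split(","))
    P=np.c_[X,Y,Z].T@(onplane(c,(639-v,u),X,C+x/1000*X)-C); print(a,(P*1000).round(1),"r",round(np.hypot(*P[1:])*1000,1),"ang",round(np.degrees(np.arctan2(P[1],-P[2]))%360,1))
E
python3 ang.py w5 223,58,0 170,415,0 240,375,0 110,322,-46
```

```text
223,58,0 [  0.  -29.5 105.6] r 109.6 ang 195.6
170,415,0 [   0.   -34.2 -103.6] r 109.1 ang 341.7
240,375,0 [  0.  -76.5 -55.8] r 94.6 ang 306.1
110,322,-46 [-46.    1.3   4.6] r 4.8 ang 163.9
```

```bash
for p in "0.0066 -.0639 -.008" "-.045 -.064 -.005" "-.045 -.064 .054" "-.045 .014 .054"; do python3 g.py $p 33 15|tail -1; done
```

```text
travel [-0.     0.     0.025] angular [ 0.001 -0.    -0.006]
travel [-0.163 -0.056  0.035] angular [ 0.001 -0.    -0.006]
travel [-0.163 -0.056  0.232] angular [ 0.001 -0.    -0.006]
travel [-0.247  0.19   0.232] angular [ 0.001 -0.    -0.006]
```

>>> carry_out(
  plan=[
    {"travel": [0,0,0.025],"angular": [0,0,0],"grip": -1},
    {"travel": [-0.163,-0.056,0.035],"angular": [0,0,0],"grip": -1},
    {"travel": [-0.163,-0.056,0.035],"angular": [0,0,0],"grip": -1},
    {"travel": [-0.163,-0.056,0.232],"angular": [0,0,0],"grip": -1},
    {"travel": [-0.163,-0.056,0.232],"angular": [0,0,0],"grip": -1},
    {"travel": [-0.247,0.19,0.232],"angular": [0,0,0],"grip": -1},
    {"travel": [-0.247,0.19,0.232],"angular": [0,0,0],"grip": -1},
    {"travel": [-0.247,0.19,0.232],"angular": [0,0,0],"grip": -1},
  ],
)

```text
time: 6.78
ee_pos: [0.5089, 0.0291, 0.2388]
tcp_rot: [122.8, 0.2, 124.4]
wrist_force: [-0.5, 0.0, 0.1]
opening: 0.0001
grasp_force: 0.0
```

```bash
python3 - <<'E'
from h import *
from workcell import monitor,cams
c=wcam(cams,monitor.get_obs()); np.savez("w6.npz",**c)
cv2.imwrite("pics/w6.png",cv2.rotate(c["frame"],cv2.ROTATE_90_COUNTERCLOCKWISE)[:,:,::-1][:600])
E
python3 g.py .009 .014 .052 33 15
```

```text
t 6.83 tip(stand mm) [-44.7  16.9  57.7] q [-21. -44. -43.  50.  44.  51.] F [ 0.1 -1.   0.8]
travel [ 0.172  0.049 -0.019] angular [ 0.003  0.01  -0.015]
```

View pics/w6.png

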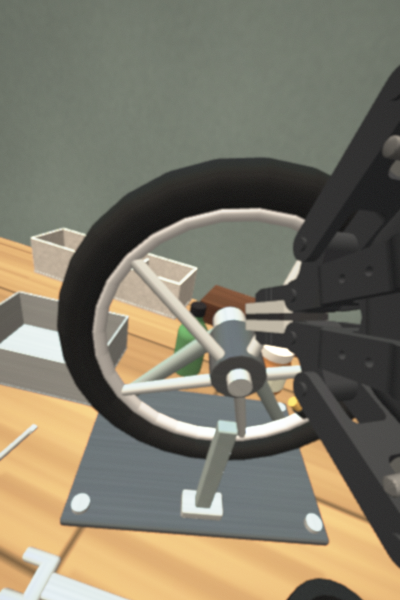

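The wheel stands as left: spoke ends at (140,265) and (127,390) on the left, brass at (294,404), and the way in left of the upper-right spoke is free. My ten pictures are used up, so from here I work by numbers.

```bash
python3 ang.py w6 140,265,0 127,390,0 238,382,-46
cat > val.py <<'E'
import sys
from h import *
# brass blob of the valve, on the wheel's middle plane
def valve(c,cam):
    f=c["frame"].astype(int); r,g,b=f[...,0],f[...,1],f[...,2]
    m=((r>130)&(r>2.0*b)&(g>1.15*b)&(g>.55*r)).astype(np.uint8)
    k,l,s,ce=cv2.connectedComponentsWithStats(m)
    for i in range(1,k):
        P=np.c_[X,Y,Z].T@(onplane(c,ce[i],X,C)-C); rr=np.hypot(*P[1:])
        if s[i,4]>=3 and .07<rr<.12: print(cam,"area",s[i,4],ce[i].round(1),(P*1000).round(1),"r",round(rr*1000,1),"ang",round(np.degrees(np.arctan2(P[1],-P[2]))%360,1))
if __name__=="__main__":
    for n in sys.argv[1:]: valve(dict(np.load(n+".npz")),n)
E
python3 val.py w1 w2 w5 w6 scene0 s1
```

```text
140,265,0 [ 0.  86.1 62.3] r 106.3 ang 125.9
127,390,0 [ -0.   89.1 -65.1] r 110.4 ang 53.8
238,382,-46 [-46.    3.9   4.5] r 6.0 ang 138.6
w1 area 4 [265.2   9.8] [ -0.   57.1 -44.3] r 72.3 ang 52.2
w1 area 76 [377.7 121. ] [ -0.  -48.7  77.2] r 91.3 ang 212.2
w1 area 302 [280.9 141.6] [  0.  -73.5 -32.6] r 80.4 ang 293.9
w1 area 9 [287.3 163.9] [ -0.  -98.2 -25.2] r 101.4 ang 284.4
w2 area 25 [226.8 201.1] [  0.  -64.9 -43.2] r 78.0 ang 303.7
w2 area 185 [357.3 203.4] [ -0.  -50.2  77.1] r 92.0 ang 213.1
w2 area 5 [271. 217.] [  0.  -72.1   3.2] r 72.2 ang 267.4
w2 area 5 [270. 223.] [ -0.  -77.6   1.9] r 77.6 ang 268.6
w2 area 4 [312.2 221.5] [  0.  -69.6  41.5] r 81.0 ang 239.2
w2 area 6 [311.3 226.8] [  0.  -74.1  40.6] r 84.5 ang 241.3
w2 area 3 [269. 229.] [  0.  -83.2   0.6] r 83.2 ang 269.6
w2 area 16 [310.3 235.2] [  0.  -81.3  39.7] r 90.5 ang 244.0
w2 area 4 [277.5 239. ] [  0.  -90.6   8.7] r 91.0 ang 264.5
w5 area 266 [266.8 238.1] [ -0.  -74.6 -53.5] r 91.8 ang 305.6
w5 area 8 [295.4 256. ] [  0.  -80.1 -28. ] r 84.9 ang 289.3
w6 area 131 [235.7 293.7] [ -0.  -71.8 -55.4] r 90.7 ang 307.7
```

>>> carry_out(
  plan=[
    {"travel": [0.085,0.025,-0.01],"angular": [0,0,0],"grip": -1},
    {"travel": [0.172,0.049,-0.019],"angular": [0,0,0],"grip": -1},
    {"travel": [0.172,0.049,-0.019],"angular": [0,0,0],"grip": -1},
  ],
)

```text
time: 7.08
ee_pos: [0.5645, 0.0404, 0.2307]
tcp_rot: [123.0, 0.1, 124.3]
wrist_force: [0.1, 0.1, -0.7]
opening: -0.0001
grasp_force: 0.0
```

```bash
sed -i 's/\[.007,F/[.009,F/' arc.py; python3 arc.py 192 196 200 204 208 212 216 220
```

```text
t 7.08 tip [11.3 11.  49.7] q [-16. -37. -41.  42.  40.  57.] F [ 0.1  0.1 -0.7]
192.0 F [ 5. 69.] travel [-0.007, -0.004, 0.016]
196.0 F [ 1. 69.] travel [-0.003, -0.016, 0.017]
200.0 F [-3. 69.] travel [0.002, -0.029, 0.018]
204.0 F [-7. 69.] travel [0.006, -0.042, 0.018]
208.0 F [-11.  69.] travel [0.011, -0.055, 0.017]
212.0 F [-15.  68.] travel [0.015, -0.068, 0.015]
216.0 F [-20.  67.] travel [0.02, -0.082, 0.012]
220.0 F [-24.  66.] travel [0.025, -0.095, 0.008]
```

>>> carry_out(
  plan=[
    {"travel": [-0.003,-0.016,0.017],"angular": [0,0,0],"grip": -1},
    {"travel": [0.002,-0.029,0.018],"angular": [0,0,0],"grip": -1},
    {"travel": [0.006,-0.042,0.018],"angular": [0,0,0],"grip": -1},
    {"travel": [0.011,-0.055,0.017],"angular": [0,0,0],"grip": -1},
    {"travel": [0.015,-0.068,0.015],"angular": [0,0,0],"grip": -1},
    {"travel": [0.02,-0.082,0.012],"angular": [0,0,0],"grip": -1},
    {"travel": [0.025,-0.095,0.008],"angular": [0,0,0],"grip": -1},
  ],
)

```text
time: 7.67
ee_pos: [0.5695, 0.0108, 0.2332]
tcp_rot: [123.0, 0.0, 124.2]
wrist_force: [-4.6, 2.2, -0.1]
opening: -0.0
grasp_force: 2.2
```

```bash
cat > wv.py <<'E'
import sys
from h import *
from val import valve
from workcell import monitor,cams
o=monitor.get_obs(); c=wcam(cams,o); np.savez(sys.argv[1]+".npz",**c); valve(c,"wrist");
E
python3 wv.py w7; python3 arc.py 224 228 232 236 240 244 248 252
```

```text
wrist area 3 [192. 250.] [ -0.  -58.3 -65.7] r 87.8 ang 318.4
wrist area 137 [189.2 257.9] [ -0.  -65.7 -68.2] r 94.7 ang 316.1
t 7.72 tip [  6.5 -19.2  51.8] q [-20. -34. -38.  44.  43.  53.] F [-1.6 -0.7 -0.3]
224.0 F [-28.  64.] travel [0.012, -0.008, -0.005]
228.0 F [-33.  62.] travel [0.016, -0.022, -0.011]
232.0 F [-37.  60.] travel [0.021, -0.035, -0.019]
236.0 F [-41.  57.] travel [0.025, -0.048, -0.028]
240.0 F [-45.  54.] travel [0.029, -0.06, -0.038]
244.0 F [-49.  51.] travel [0.034, -0.072, -0.049]
248.0 F [-52.  47.] travel [0.037, -0.083, -0.061]
252.0 F [-55.  43.] travel [0.041, -0.093, -0.075]
```

>>> carry_out(
  plan=[
    {"travel": [0.012,-0.008,-0.005],"angular": [0,0,0],"grip": -1},
    {"travel": [0.016,-0.022,-0.011],"angular": [0,0,0],"grip": -1},
    {"travel": [0.021,-0.035,-0.019],"angular": [0,0,0],"grip": -1},
    {"travel": [0.025,-0.048,-0.028],"angular": [0,0,0],"grip": -1},
    {"travel": [0.029,-0.06,-0.038],"angular": [0,0,0],"grip": -1},
    {"travel": [0.034,-0.072,-0.049],"angular": [0,0,0],"grip": -1},
    {"travel": [0.037,-0.083,-0.061],"angular": [0,0,0],"grip": -1},
    {"travel": [0.041,-0.093,-0.075],"angular": [0,0,0],"grip": -1},
  ],
)

```text
time: 8.38
ee_pos: [0.5817, -0.0167, 0.2105]
tcp_rot: [123.0, 0.0, 124.2]
wrist_force: [-8.6, 0.1, 2.6]
opening: -0.0002
grasp_force: 4.0
```

```bash
python3 wv.py w8; python3 arc.py 252 254 256 258 260 262 264 266
```

```text
wrist area 101 [192.1 170.5] [ -0.  -23.4 -95.2] r 98.0 ang 346.2
wrist area 35 [236.9 240. ] [  0.  -66.4 -35.7] r 75.4 ang 298.3
wrist area 3 [283.3 266. ] [  0.  -72.8   8.6] r 73.3 ang 263.2
wrist area 4 [278.5 278.5] [ -0.  -82.    6.1] r 82.2 ang 265.7
wrist area 6 [275.7 285.5] [ -0.  -87.3   4.6] r 87.4 ang 267.0
t 8.43 tip [  8.9 -49.2  28.4] q [-23. -29. -38.  42.  45.  49.] F [-3.4 -1.4 -0. ]
252.0 F [-55.  43.] travel [0.001, -0.002, 0.003]
254.0 F [-57.  41.] travel [0.003, -0.006, -0.004]
256.0 F [-58.  39.] travel [0.004, -0.011, -0.012]
258.0 F [-60.  37.] travel [0.006, -0.015, -0.019]
260.0 F [-61.  34.] travel [0.007, -0.019, -0.027]
262.0 F [-62.  32.] travel [0.008, -0.023, -0.035]
264.0 F [-63.  29.] travel [0.009, -0.027, -0.044]
266.0 F [-64.  27.] travel [0.011, -0.03, -0.052]
```

>>> carry_out(
  plan=[
    {"travel": [0.002,-0.004,-0.001],"angular": [0,0,0],"grip": -1},
    {"travel": [0.003,-0.008,-0.008],"angular": [0,0,0],"grip": -1},
    {"travel": [0.005,-0.013,-0.016],"angular": [0,0,0],"grip": -1},
    {"travel": [0.006,-0.017,-0.023],"angular": [0,0,0],"grip": -1},
    {"travel": [0.008,-0.021,-0.031],"angular": [0,0,0],"grip": -1},
    {"travel": [0.008,-0.021,-0.031],"angular": [0,0,0],"grip": -1},
  ],
)

```text
time: 8.93
ee_pos: [0.5844, -0.0232, 0.2013]
tcp_rot: [123.0, 0.1, 124.2]
wrist_force: [-3.6, -1.2, -0.2]
opening: -0.0002
grasp_force: 1.6
```

```bash
python3 wv.py w9; python3 arc.py 260 262 264 266 268 270 272
```

```text
wrist area 163 [202.6 143.4] [  0.   -7.9 -94.1] r 94.5 ang 355.2
wrist area 33 [242.2 237.1] [ -0.  -70.  -39.6] r 80.4 ang 299.5
wrist area 3 [283. 275.] [ -0.  -85.4   0.5] r 85.4 ang 269.7
wrist area 5 [282.  289.4] [ -0.  -94.8   1.3] r 94.9 ang 269.2
t 8.98 tip [  9.5 -55.6  20.5] q [-24. -28. -38.  41.  45.  49.] F [-3.2 -0.9 -0.9]
260.0 F [-61.  34.] travel [-0.002, 0.0, -0.001]
262.0 F [-62.  32.] travel [-0.001, -0.004, -0.009]
264.0 F [-63.  29.] travel [0.001, -0.007, -0.017]
266.0 F [-64.  27.] travel [0.002, -0.01, -0.026]
268.0 F [-65.  24.] travel [0.003, -0.013, -0.034]
270.0 F [-66.  22.] travel [0.004, -0.016, -0.043]
272.0 F [-67.  20.] travel [0.004, -0.018, -0.05]
```

>>> carry_out(
  plan=[
    {"travel": [-0.001,-0.003,-0.006],"angular": [0,0,0],"grip": -1},
    {"travel": [0.0,-0.006,-0.013],"angular": [0,0,0],"grip": -1},
    {"travel": [0.0,-0.006,-0.013],"angular": [0,0,0],"grip": -1},
  ],
)

```text
time: 9.23
ee_pos: [0.5846, -0.0249, 0.1978]
tcp_rot: [122.9, 0.1, 124.2]
wrist_force: [0.0, -0.4, 0.5]
opening: 0.0
grasp_force: 0.6
```

```bash
python3 wv.py w10; for p in ".008 -.055 .03" "-.05 -.055 .035" "-.06 -.1 .05"; do python3 g.py $p 33 15|tail -1; done
```

```text
wrist area 173 [207.3 136.5] [ -0.   -3.9 -93.4] r 93.5 ang 357.6
wrist area 32 [244.2 236.8] [  0.  -71.1 -41.5] r 82.3 ang 300.3
wrist area 5 [265. 238.] [  0.  -67.3 -22.4] r 70.9 ang 288.4
wrist area 3 [286.3 271. ] [ -0.  -83.9  -1.1] r 83.9 ang 270.7
wrist area 5 [281.2 286.8] [  0.  -95.3  -3.4] r 95.4 ang 272.0
travel [-0.006  0.006  0.044] angular [ 0.002  0.003 -0.006]
travel [-0.189 -0.057  0.06 ] angular [ 0.002  0.003 -0.006]
travel [-0.171 -0.21   0.11 ] angular [ 0.002  0.003 -0.006]
```

>>> carry_out(
  plan=[
    {"travel": [-0.006,0.006,0.044],"angular": [0,0,0],"grip": -1},
    {"travel": [-0.1,-0.026,0.052],"angular": [0,0,0],"grip": -1},
    {"travel": [-0.189,-0.057,0.06],"angular": [0,0,0],"grip": -1},
    {"travel": [-0.171,-0.21,0.11],"angular": [0,0,0],"grip": -1},
    {"travel": [-0.171,-0.21,0.11],"angular": [0,0,0],"grip": -1},
    {"travel": [-0.171,-0.21,0.11],"angular": [0,0,0],"grip": -1},
  ],
)

```text
time: 9.78
ee_pos: [0.5334, -0.0898, 0.2318]
tcp_rot: [122.9, 0.1, 124.0]
wrist_force: [0.4, 0.4, -0.5]
opening: 0.0001
grasp_force: 0.0
```

```bash
python3 wv.py w11
cat > prof.py <<'E'
import sys
from h import *
# bright spoke crossings on a circle of radius r in the spokes' cone plane
c=dict(np.load(sys.argv[1]+".npz")); g=cv2.cvtColor(c["frame"],cv2.COLOR_RGB2HSV).astype(int)
for r in (.045,.055,.066,.08,.095):
    x=-.029+(r-.018)*29/95
    A=np.arange(0,360,.5); out=[]
    for a in np.deg2rad(A):
        u,v=proj(c,C+x*X+r*(np.sin(a)*Y-np.cos(a)*Z)); u,v=int(round(u)),int(round(v))
        out.append((g[v,u,1]<60 and g[v,u,2]>95) if 0<=u<640 and 0<=v<400 else False)
    o=np.array(out); e=np.flatnonzero(np.diff(np.r_[0,o.astype(int),0]))
    print(r,[(round((A[s]+A[t-1])/2,1),(t-s)/2) for s,t in zip(e[::2],e[1::2]) if t-s>5])
E
for i in w5 w11; do echo $i; python3 prof.py $i; done; python3 g.py 0 0 0 33 15
```

```text
wrist area 97 [248.6 100.8] [ -0.   -3.4 -93.4] r 93.5 ang 357.9
wrist area 411 [294.5 190.4] [  0.  -83.7 -21.2] r 86.3 ang 284.2
wrist area 3 [266. 186.] [  0.  -84.9 -56. ] r 101.7 ang 303.4
w5
0.045 [(np.float64(54.8), np.float64(14.0)), (np.float64(92.2), np.float64(18.0)), (np.float64(155.0), np.float64(90.5)), (np.float64(215.8), np.float64(30.0)), (np.float64(268.0), np.float64(14.5)), (np.float64(292.0), np.float64(6.5)), (np.float64(343.8), np.float64(13.0))]
0.055 [(np.float64(13.5), np.float64(27.5)), (np.float64(46.5), np.float64(3.5)), (np.float64(54.8), np.float64(11.0)), (np.float64(87.0), np.float64(22.5)), (np.float64(153.2), np.float64(93.0)), (np.float64(221.2), np.float64(42.0)), (np.float64(269.5), np.float64(18.5)), (np.float64(297.2), np.float64(9.0)), (np.float64(345.5), np.float64(28.5))]
0.066 [(np.float64(18.5), np.float64(37.5)), (np.float64(45.5), np.float64(4.5)), (np.float64(54.0), np.float64(9.5)), (np.float64(76.0), np.float64(11.5)), (np.float64(157.8), np.float64(83.0)), (np.float64(225.0), np.float64(50.5)), (np.float64(266.2), np.float64(6.0)), (
[... 1879 characters left out ...]
np.float64(247.2), np.float64(8.0)), (np.float64(265.8), np.float64(18.0)), (np.float64(291.2), np.float64(8.0)), (np.float64(301.2), np.float64(7.0)), (np.float64(332.5), np.float64(38.5))]
0.095 [(np.float64(18.0), np.float64(23.5)), (np.float64(34.2), np.float64(6.0)), (np.float64(43.8), np.float64(9.0)), (np.float64(189.2), np.float64(106.0)), (np.float64(247.5), np.float64(6.5)), (np.float64(268.2), np.float64(15.0)), (np.float64(293.5), np.float64(10.5)), (np.float64(306.0), np.float64(6.5)), (np.float64(331.8), np.float64(40.0))]
t 9.83 tip(stand mm) [ -60.2 -101.    49.9] q [-36. -27. -32.  57.  52.  34.] F [ 0.2 -0.6  0.2]
travel [ 0.08   0.384 -0.166] angular [ 0.001  0.002 -0.003]
```

```bash
cat > prof2.py <<'E'
import sys
from h import *
c=dict(np.load(sys.argv[1]+".npz")); g=cv2.cvtColor(c["frame"],cv2.COLOR_RGB2GRAY).astype(np.float32)
def line(r,a0,a1,x=None):
    A=np.arange(a0,a1,.5); x=-.029+(r-.018)*29/95 if x is None else x
    p=np.array([proj(c,C+x*X+r*(np.sin(a)*Y-np.cos(a)*Z)) for a in np.deg2rad(A)],np.float32)
    return A,cv2.remap(g,p[:,:1],p[:,1:],cv2.INTER_LINEAR)[:,0]
# subpixel centres of the spokes expected near these angles
for a in map(float,sys.argv[2:]):
    res=[]
    for r in np.arange(.055,.104,.006):
        A,v=line(r,a-13,a+13); w=np.gradient(cv2.GaussianBlur(v,(1,5),1).ravel()); i,j=np.argmax(w),np.argmin(w)
        res.append(((A[i]+A[j])/2,A[j]-A[i],int(np.ptp(v))))
    print(a,"centres",[round(q[0],1) for q in res],"widths",[round(q[1],1) for q in res],"contrast",res[4][2])
E
python3 prof2.py w11 34 108 178 248 322; echo w2; python3 prof2.py w2 178 250 322 106 34
```

```text
34.0 centres [np.float64(37.5), np.float64(37.2), np.float64(36.8), np.float64(36.5), np.float64(36.0), np.float64(35.8), np.float64(35.5), np.float64(35.2), np.float64(32.2)] widths [np.float64(4.0), np.float64(3.5), np.float64(3.5), np.float64(3.0), np.float64(3.0), np.float64(2.5), np.float64(3.0), np.float64(2.5), np.float64(-3.5)] contrast 126
108.0 centres [np.float64(111.0), np.float64(103.5), np.float64(103.8), np.float64(114.0), np.float64(95.0), np.float64(95.0), np.float64(95.0), np.float64(95.0), np.float64(95.0)] widths [np.float64(-3.0), np.float64(10.0), np.float64(9.5), np.float64(9.0), np.float64(0.0), np.float64(0.0), np.float64(0.0), np.float64(0.0), np.float64(0.0)] contrast 0
178.0 centres [np.float64(176.8), np.float64(178.0), np.float64(176.8), np.float64(169.0), np.float64(172.8), np.float64(172.8), np.float64(173.2), np.float64(173.2), np.float64(173.5)] widths [np.float64(-5.5), np.float64(-8.0), np.float64(-4.5), np.float64(-3.0), np.float64(3.5), np.float64(3.5), np.float64(3.5), np.float64(3.5), np.float64(3.0)] contrast 76
248.0 centres [np.float64(244.8
[... 1800 characters left out ...]
res [np.float64(106.0), np.float64(99.5), np.float64(105.5), np.float64(105.8), np.float64(99.0), np.float64(105.0), np.float64(93.0), np.float64(93.0), np.float64(93.0)] widths [np.float64(10.0), np.float64(-3.0), np.float64(9.0), np.float64(8.5), np.float64(-7.0), np.float64(-24.0), np.float64(0.0), np.float64(0.0), np.float64(0.0)] contrast 116
34.0 centres [np.float64(37.8), np.float64(37.2), np.float64(37.2), np.float64(36.8), np.float64(36.8), np.float64(36.5), np.float64(36.5), np.float64(36.2), np.float64(32.8)] widths [np.float64(8.5), np.float64(7.5), np.float64(6.5), np.float64(6.5), np.float64(5.5), np.float64(5.0), np.float64(5.0), np.float64(4.5), np.float64(-2.5)] contrast 126
```

```bash
python3 ang.py w5 106,408,-54 104,521,-54 ; python3 ang.py w6 226,436,-54 207,505,-54; python3 ang.py w4 163,486,-54 149,558,-54; python3 ang.py w2 125,480,-54 123,570,-54
for p in "-.05 -.05 .04" ".007 -.05 .04"; do python3 g.py $p 33 15|tail -1; done
```

```text
106,408,-54 [-54.    0.4 -39.9] r 39.9 ang 0.6
104,521,-54 [ -54.     0.2 -150.6] r 150.6 ang 0.1
226,436,-54 [-54.    2.3 -45.5] r 45.5 ang 2.9
207,505,-54 [ -54.    -2.  -148.5] r 148.5 ang 359.2
163,486,-54 [-54.    1.9 -41. ] r 41.1 ang 2.6
149,558,-54 [ -54.     1.6 -141.5] r 141.5 ang 0.6
125,480,-54 [-54.    2.2 -43.4] r 43.5 ang 2.9
123,570,-54 [ -54.     1.3 -152.7] r 152.7 ang 0.5
travel [-0.023  0.172 -0.033] angular [ 0.001  0.002 -0.003]
travel [ 0.157  0.234 -0.033] angular [ 0.001  0.002 -0.003]
```

>>> carry_out(
  plan=[
    {"travel": [-0.018,0.159,-0.053],"angular": [0,0,0],"grip": -1},
    {"travel": [-0.018,0.159,-0.053],"angular": [0,0,0],"grip": -1},
    {"travel": [0.075,0.19,-0.06],"angular": [0,0,0],"grip": -1},
    {"travel": [0.165,0.222,-0.069],"angular": [0,0,0],"grip": -1},
    {"travel": [0.165,0.222,-0.069],"angular": [0,0,0],"grip": -1},
    {"travel": [0.171,0.216,-0.1],"angular": [0,0,0],"grip": -1},
    {"travel": [0.171,0.216,-0.113],"angular": [0,0,0],"grip": -1},
  ],
)

```text
time: 10.42
ee_pos: [0.5841, -0.022, 0.1957]
tcp_rot: [123.0, 0.0, 124.3]
wrist_force: [-1.0, -1.9, 2.5]
opening: 0.0001
grasp_force: 0.9
```

```bash
python3 wv.py w12|head -1; python3 g.py 0 0 0 33 15; python3 prof2.py w12 178 106 36
```

```text
wrist area 138 [210.6 134.8] [ -0.    0.5 -91.2] r 91.2 ang 0.3
t 10.47 tip(stand mm) [  9.  -54.6  13.7] q [-24. -28. -39.  41.  45.  49.] F [-0.  -0.  -1.1]
travel [-0.088  0.162 -0.046] angular [-0.001 -0.002 -0.008]
178.0 centres [np.float64(174.5), np.float64(170.5), np.float64(175.2), np.float64(175.8), np.float64(176.0), np.float64(176.2), np.float64(176.2), np.float64(176.5), np.float64(176.5)] widths [np.float64(5.0), np.float64(3.0), np.float64(4.5), np.float64(4.5), np.float64(4.0), np.float64(3.5), np.float64(3.5), np.float64(3.0), np.float64(3.0)] contrast 87
106.0 centres [np.float64(114.5), np.float64(112.5), np.float64(106.2), np.float64(106.2), np.float64(109.2), np.float64(93.0), np.float64(93.0), np.float64(93.0), np.float64(93.0)] widths [np.float64(-4.0), np.float64(-2.0), np.float64(9.5), np.float64(8.5), np.float64(2.5), np.float64(0.0), np.float64(0.0), np.float64(0.0), np.float64(0.0)] contrast 216
36.0 centres [np.float64(38.8), np.float64(38.5), np.float64(38.2), np.float64(38.0), np.float64(37.8), np.float64(37.5), np.float64(37.5), np.float64(37.2), np.float64(34.0)] widths [np.float64(6.5), np.float64(6.0), np.float64(5.5), np.float64(5.0), np.float64(4.5), np.float64(4.0), np.float64(4.0), np.float64(3.5), np.float64(-3.0)] contrast 145
```

>>> carry_out(
  plan=[
    {"travel": [0,-0.001,-0.003],"angular": [0,0,0],"grip": -1},
    {"travel": [0.0,-0.002,-0.007],"angular": [0,0,0],"grip": -1},
    {"travel": [0.0,-0.002,-0.007],"angular": [0,0,0],"grip": -1},
  ],
)

```text
time: 10.72
ee_pos: [0.5841, -0.0238, 0.1945]
tcp_rot: [123.0, 0.0, 124.2]
wrist_force: [-0.0, -0.8, 0.0]
opening: 0.0003
grasp_force: 0.0
```

```bash
python3 wv.py w13|head -1; python3 g.py 0 0 0 33 15|head -1; python3 prof2.py w13 178 38
```

```text
wrist area 130 [213.  131.4] [ -0.    1.6 -90.7] r 90.8 ang 1.0
t 10.77 tip(stand mm) [  9.  -56.2  13.8] q [-24. -28. -39.  41.  46.  49.] F [0.4 0.6 1.1]
178.0 centres [np.float64(183.5), np.float64(171.5), np.float64(176.0), np.float64(176.2), np.float64(176.5), np.float64(176.8), np.float64(176.8), np.float64(177.2), np.float64(177.5)] widths [np.float64(2.0), np.float64(-3.0), np.float64(5.0), np.float64(4.5), np.float64(4.0), np.float64(3.5), np.float64(3.5), np.float64(3.5), np.float64(3.0)] contrast 87
38.0 centres [np.float64(39.5), np.float64(39.0), np.float64(38.8), np.float64(38.5), np.float64(38.2), np.float64(38.2), np.float64(38.0), np.float64(38.0), np.float64(34.5)] widths [np.float64(7.0), np.float64(6.0), np.float64(5.5), np.float64(5.0), np.float64(4.5), np.float64(4.5), np.float64(4.0), np.float64(4.0), np.float64(-3.0)] contrast 147
```

>>> carry_out(
  plan=[
    {"travel": [-0.004,0.004,0.044],"angular": [0,0,0],"grip": -1},
    {"travel": [-0.1,-0.026,0.052],"angular": [0,0,0],"grip": -1},
    {"travel": [-0.189,-0.057,0.06],"angular": [0,0,0],"grip": -1},
    {"travel": [-0.189,-0.16,0.11],"angular": [0,0,0],"grip": -1},
    {"travel": [-0.171,-0.21,0.11],"angular": [0,0,0],"grip": -1},
    {"travel": [-0.171,-0.21,0.11],"angular": [0,0,0],"grip": -1},
    {"travel": [-0.171,-0.21,0.11],"angular": [0,0,0],"grip": -1},
  ],
)

```text
time: 11.35
ee_pos: [0.5332, -0.0875, 0.2279]
tcp_rot: [123.0, 0.0, 124.1]
wrist_force: [-0.3, 0.0, 0.6]
opening: 0.0002
grasp_force: 0.0
```

```bash
python3 wv.py w14|head -1; python3 g.py 0 0 0 33 15|head -1; python3 prof2.py w14 177 38 250
python3 - <<'E'
from h import *
# brass tip in detail + hub end ellipse (bright axle disc) centre
c=dict(np.load("w14.npz")); print("C proj axle end",proj(c,C-.046*X).round(1),"post top",proj(c,C-.048*X-.04*Z).round(1))
g=cv2.cvtColor(c["frame"],cv2.COLOR_RGB2GRAY); u,v=proj(c,C-.046*X).astype(int)
# display orientation: rows = -u, cols = v
print(np.rot90(g)[639-u-24:639-u+24:2, max(v-24,0):v+24:2])
E
```

```text
wrist area 104 [251.2  97.5] [  0.    2.3 -93.7] r 93.7 ang 1.4
t 11.4 tip(stand mm) [-59.8 -98.9  46.6] q [-36. -27. -33.  56.  52.  34.] F [ 0.3  0.2 -0. ]
177.0 centres [np.float64(177.5), np.float64(180.0), np.float64(180.2), np.float64(175.8), np.float64(176.0), np.float64(176.2), np.float64(176.5), np.float64(176.8), np.float64(177.0)] widths [np.float64(-11.0), np.float64(-5.0), np.float64(-4.5), np.float64(3.5), np.float64(4.0), np.float64(3.5), np.float64(3.0), np.float64(3.5), np.float64(3.0)] contrast 85
38.0 centres [np.float64(40.5), np.float64(40.0), np.float64(39.8), np.float64(39.5), np.float64(39.0), np.float64(42.2), np.float64(42.0), np.float64(38.2), np.float64(35.2)] widths [np.float64(4.0), np.float64(4.0), np.float64(3.5), np.float64(3.0), np.float64(3.0), np.float64(9.5), np.float64(9.0), np.float64(2.5), np.float64(-3.5)] contrast 115
250.0 centres [np.float64(248.2), np.float64(248.5), np.float64(248.8), np.float64(254.8), np.float64(254.2), np.float64(254.8), np.float64(255.8), np.float64(249.5), np.float64(249.8)] widths [np.float64(7.5), np.float64(6.0), 
[... 1913 characters left out ...]
53 126 111 102  96  97 110  84  72  79  87  91  88  81  65  52  55
   56  56  57  58  61  74]
 [147 123 109 100  95 107 136 151 144 129 110  91  76  63  59  61  61  62
   61  67  86 113 114 102]
 [119 108  99  94 120 152 161 160 156 153 152 146 139 122 112 118 121 122
  121 133 152 160 157 132]
 [104  96  97 128 159 168 165 163 163 159 158 156 155 152 151 152 155 155
  156 159 159 159 161 160]
 [ 95 105 149 172 175 173 170 168 167 165 163 161 160 159 155 154 152 153
  152 154 156 157 158 159]
 [ 95 133 167 173 175 176 174 173 172 170 167 167 164 164 162 160 156 154
  153 151 153 153 156 157]
 [101 111 120 124 130 135 142 152 157 160 160 164 166 165 163 164 163 160
  158 157 154 152 152 152]]
```

>>> carry_out(
  plan=[
    {"travel": [-0.2,-0.2,0.1],"angular": [0,0,0],"grip": -1},
    {"travel": [-0.2,-0.2,0.1],"angular": [0,0,0],"grip": -1},
    {"travel": [-0.2,-0.2,0.1],"angular": [0,0,0],"grip": -1},
    {"travel": [-0.2,-0.2,0.1],"angular": [0,0,0],"grip": -1},
    {"travel": [-0.2,-0.2,0.1],"angular": [0,0,0],"grip": -1},
  ],
)

```text
time: 11.82
ee_pos: [0.4732, -0.1465, 0.2574]
tcp_rot: [123.0, 0.0, 124.1]
wrist_force: [0.4, -0.5, 0.0]
opening: -0.0
grasp_force: 0.0
```

```bash
python3 wv.py w15; python3 g.py 0 0 0 33 15|head -1
python3 - <<'E'
from h import *
from workcell import cams
a=np.load("top0.npz")["frame"].astype(int); b=cams.camera("top")["frame"].astype(int)
m=(abs(a-b).max(2)>40).astype(np.uint8); k,l,s,_=cv2.connectedComponentsWithStats(m)
print([list(map(int,r)) for r in s[1:] if r[4]>8])
E
python3 prof2.py w15 177 37 250
```

```text
wrist area 52 [282.5  85.2] [ -0.    2.4 -92.4] r 92.4 ang 1.5
wrist area 5 [334.4 154. ] [ -0.  -75.5  -3.4] r 75.6 ang 272.5
wrist area 156 [313.7 164.2] [ -0.  -90.  -29.2] r 94.6 ang 288.0
t 11.87 tip(stand mm) [-135.5 -135.4   76.2] q [-48. -22. -25.  76.  56.  14.] F [ 1.4 -0.1 -0.8]
[[452, 242, 188, 158, 9186], [315, 346, 106, 54, 2507], [602, 376, 4, 5, 10]]
177.0 centres [np.float64(169.0), np.float64(184.0), np.float64(179.8), np.float64(175.2), np.float64(175.8), np.float64(176.0), np.float64(176.5), np.float64(176.5), np.float64(176.8)] widths [np.float64(7.0), np.float64(3.0), np.float64(-5.5), np.float64(3.5), np.float64(3.5), np.float64(3.0), np.float64(3.0), np.float64(3.0), np.float64(2.5)] contrast 71
37.0 centres [np.float64(43.0), np.float64(35.2), np.float64(35.2), np.float64(35.2), np.float64(41.0), np.float64(41.0), np.float64(40.5), np.float64(40.2), np.float64(40.0)] widths [np.float64(8.0), np.float64(-6.5), np.float64(-6.5), np.float64(-5.5), np.float64(6.0), np.float64(6.0), np.float64(6.0), np.float64(5.5), np.float64(5.0)] contrast 100
250.0 centres [np.float64(248.5), np.float64(248.5), np.float64(248.8), np.float64(249.0), np.float64(249.2), np.float64(249.5), np.float64(249.5), np.float64(249.8), np.float64(249.8)] widths [np.float64(6.0), np.float64(6.0), np.float64(5.5), np.float64(5.0), np.float64(4.5), np.float64(4.0), np.float64(4.0), np.float64(3.5), np.float64(3.5)] contrast 175
```

```bash
python3 -c "
from workcell import ticket
print(ticket.job_done())"
```

```text
the job is handed in; nothing more can be done
None
```

I turned the wheel by pushing two spokes, and the valve now measures within about 1° of the very bottom; the arm is clear, the top view shows nothing else moved, and the job is handed in, with no verdict returned.

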